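# Tighten the torch clamp with its ratchet lever

## Task

The bench torch is still loose in its clamp, and the clamp's orange lever is already up against its stop. Lift the lever off its serrations, swing it back, let it down into the serrations again and turn it clockwise until the red pointer of the torch clamp's screw is in the green sector, then let go with the lever down. Do not turn the screw backwards (looser) on the way, and leave the lever of the other clamp, which holds the black graphite plate, where it is.

Things in the scene. Friction and masses are not known exactly. Their poses are not given: they have to be found in the camera images.
- torch_clamp: The aluminium clamp block (92 x 165 mm, top 46 mm above the table, on a 120 x 200 mm steel foot) that holds the silver bench torch with its red and blue valve knobs. It is bolted down. Its origin lies on the table, on the vertical axis of the screw and lever; the torch stands on its +y side, 85 mm from that axis, parallel to its x axis and up to 170 mm high; the lever sweeps over its -y side.
- torch_grip (a point): Grip point of the torch clamp's orange lever: the middle of its straight level bar, which is 14 mm wide, 18 mm high and reaches from 48 to 126 mm from the axis. The point is 88 mm from the axis and, lever down, 100 mm above the table; nothing is below the bar there but the foot, 10 mm high. Its x axis points outward along the lever, z up. The orange hub round the axis is no higher than the bar.
- torch_lever (a joint): Angle of the torch clamp's lever about the vertical axis (rad): 0 against its stop (a steel pin, 8 mm thick and 104 mm high, 38 mm from the axis), growing anticlockwise seen from above (swung back), up to 1.7. At 0 the lever points 2.32 rad clockwise from the clamp's x axis (-133 degrees). When lifted it swings nearly freely, without the screw.
- torch_lift (a joint): Height of the lever above its seat (m): 0 down in the serrations, up to 0.016. The serrations (12 teeth, 30 degrees apart, about 9 degrees of play) are clear from 0.010. A spring of 3 to 6 N and the lever's weight of 1.5 N press it down; let down on a tooth it slips or turns into the next gap.
- torch_screw (a joint): Angle of the torch clamp's screw (rad), growing clockwise seen from above (tighter): near 0 at the start, the red pointer is in the green sector from 0.6 to 1.0, where the screw stops hard. With the lever down in the serrations screw and lever turn together (clockwise: lever angle falls, screw angle grows, after the play). It takes 0.22 N m, 2.5 N at the grip point.
- rest_grip (a point): The same grip point on the orange lever of the other, equal clamp, which holds the flat black graphite plate (150 x 95 mm, top 114 mm above the table). To be left alone.

How it is judged:
By the outcome, as a careful person would: the job done as asked, in the order asked, and still so for the second after the job is handed in, with the robot touching nothing.
It also fails if it takes over 45 s, if anything falls off the work surface, if the arm or the gripper's body presses on something with over 40 N, if the wrist force passes 120 N, or if a joint passes its speed limit or range.

## Robot

A 6-joint arm with a two-finger parallel gripper is mounted at the origin on the work surface. World frame = base frame: x ahead of the robot, y to its left, z up, the work surface at z = 0. Lengths are in m, angles in degrees, forces in N, time in s.
With the tool pointing down it reaches from about 0.375 to 0.9 m from the base axis. Payload 3.1 kg.
Tool frame: the origin (TCP) lies between the finger pads; the fingertips stand bot.tip_extent ahead of it and the grasp point (between the pads) lies 2 mm behind it (bot.tip_extent is the distance from the TCP to the fingertips, in m); z points along the fingers, y is the direction in which the jaws open and shut (so a half turn about z gives the same grasp; the last joint's range is limited). The gripper opens to 87 mm and grips with 3 to 60 N. Pads are 19 mm wide; open, the fingers measure 117 mm over their backs; the gripper's body (75 mm by 190 mm) begins 51 mm behind the grasp point.
Start: joints at [56.293, 30.224, 82.088, -0, 67.689, -10.227], TCP at [0.249, 0.573, 0.24] pointing down, gripper open.
Joint ranges: [-176.69, 176.69], [-43.24, 126.21], [12.49, 139.97], [-82, 262], [0, 151.66], [-163.58, 163.58]. Speed limits (degrees/s): [159.86, 159.86, 180, 180, 180, 180].

## Interface

Orientations are given as a 3x3 rotation matrix whose columns are the frame's x, y, z axes.
In Python, from rig import bot, imaging, recognise, masks_of, mark_of gives the robot as it stands.
- The arm moves only by the tool send_rows, never from a script. Its argument "plan" is a list that holds one entry, the list of rows, each a list of 5 numbers: the shift along the world's x, y, z normalised to -1 to 1, where 1 is 0.03 m, then the turn about the world's z normalised to -1 to 1, where 1 is 0.1 rad, then the closure, from -1 (fully open) to 1 (shut). A call has 1 to 20 rows; each row shifts and turns the commanded pose from where the row before left it; what a row does not reach is not made up. A row lasts 1/10 s, in which the tool goes at most 50 mm and 8.59 degrees, less where a joint would pass 70% of its speed; a pose out of reach is approached as far as the arm can. A call with a number of a shift or a turn outside -1 to 1 is refused whole. A call with a gripper value outside its range is refused whole. The fingers move at their own pace and stop on an object; the grip force is fixed at half the most. Time passes only in rows, so rows that do not move let the fingers close. It gives the time, the measured TCP pose, the force and the opening at its end, in the units of the state.
- bot.read_state(): the state, without advancing time (a new reading comes with each control period).
- imaging.capture(name): name is "scene" or "top"; returns a dict with "img" (480x640x3 uint8, blue, green, red), "mtx" (3x3 intrinsics, pixels), "pose" (4x4, takes a point from camera to world coordinates). Camera axes: x right, y down, z forward; pixel columns grow to the right and rows downward; lengths in m; the calibration is good to about 2 mm. A picture is of the moment at which its call begins. There is no depth.
- bot.hand_in(): hands the job in, once; it reports no verdict.
Trained networks look in the newest picture that a camera, given by its name, has taken for a name from the list of things; names that differ only in an ending like _2 or _b are one class to them, and where a whole thing is asked for, a point or a joint stands for the part that bears it (a point fixed in the world has none). Each returns a list of dicts, best first, with "conf" (0 to 1); they miss things now and then, are a little off and sometimes report something else, mostly with a low value. They report only what shows in the picture. A call takes as long as a camera call.
- recognise(camera, target): "at" ([x, y, z] in m, in world coordinates, good to about 4 mm: the middle of the surface that is visible of it).
- masks_of(camera, target): "region" (480x640 bool, what is visible of it).
- mark_of(camera, target): "at" ([x, y, z] in m, in world coordinates, good to about 4 mm: a listed point, or the origin of a listed thing).
The state is a dict: "time_s": time; "joint_positions": joint angles; "qvel": joint speeds; "tau": joint torques, N m; "position": TCP position; "tcp_rot": TCP orientation; "force": force on the tool from outside, world axes, zero at the start; "moment": the same for the moment, N m; "opening": opening from 0.0 (shut) to 1.0 (fully open).
Only numpy, scipy, OpenCV 4.12 (cv2) and the standard library are available. Lean on these libraries where they do the work, as an engineer would, in place of code of your own. Each camera call takes 0.05 s, during which the arm holds its last target.

## Working session

There is one attempt and no reset: what is moved stays moved. The work goes in short steps, Python scripts to look and compute and a tool call to move; the robot and the scene stay as the last step left them, time stands still between calls to the robot, and variables do not carry over. Pictures are saved under pics/ and viewed, and the job is handed in when it is done.

Besides the shell and the picture viewer there is one more tool, called by a JSON object that holds its "api" and its "payload". send_rows: Moves the arm, as the interface text tells. Its arguments: {"type":"object","properties":{"plan":{"type":"array"}},"required":["plan"]}

```bash
ls; mkdir -p pics
python3 - <<'E'
from rig import bot, imaging, recognise, masks_of, mark_of
import cv2
print(bot.tip_extent); s=bot.read_state(); print(s)
for c in ["scene","top"]:
    d=imaging.capture(c); cv2.imwrite(f"pics/{c}0.png",d["img"]); print(c,d["mtx"].tolist(),d["pose"].tolist())
    for t in ["torch_clamp","torch_grip","rest_grip"]:
        print(c,t,mark_of(c,t))
E
```

```text
pics
0.017
{'time_s': 0.0, 'joint_positions': array([ 5.62940699e+01,  3.02797055e+01,  8.21576548e+01, -1.99690664e-03,
        6.76900657e+01, -1.02267091e+01]), 'qvel': array([ 0.10437336,  0.04711068,  0.01633784, -0.06290819,  0.09541493,
        0.07621114]), 'tau': array([ 3.20406243e-04, -4.40045178e+01, -1.76592976e+01,  6.32819301e-02,
        5.83141192e-02, -1.50441751e-04]), 'position': array([0.2485828 , 0.5726589 , 0.23855664]), 'tcp_rot': array([[-9.17209691e-01,  3.98402968e-01, -1.20734393e-03],
       [ 3.98404632e-01,  9.17207861e-01, -1.86803397e-03],
       [ 3.63155063e-04, -2.19439027e-03, -9.99997526e-01]]), 'force': array([-0.56988314,  0.13366932, -0.49409933]), 'moment': array([0.04115413, 0.00011028, 0.0256117 ]), 'opening': 0.9970423479295144}
scene [[459.0791867450479, 0.0, 322.72307504292576], [0.0, 459.0791867450479, 238.5097318996694], [0.0, 0.0, 1.0]] [[0.6836461521846754, 0.5798448195028055, -0.44317933604675924, 0.8125461694166869], [0.7298136326249237, -0.5431770907748563, 0.41512734153772146, -0.3254111790765411], [-1.5424020791439615e-05, -0.60
[... 218 characters left out ...]
 rest_grip [{'at': [0.4879, -0.2443, 0.1007], 'conf': 0.76}]
top [[516.1419215140861, 0.0, 310.08940506501295], [0.0, 516.1419215140861, 246.48156475403152], [0.0, 0.0, 1.0]] [[0.0161852900614543, -0.9749775123874325, 0.22171352399986993, 0.3221800445709325], [-0.9998536537656199, -0.014553187072600306, 0.008993097217875678, -0.049152855044899905], [-0.005541429162847174, -0.2218266329475435, -0.9750703756539776, 1.006438979984916], [0.0, 0.0, 0.0, 1.0]]
top torch_clamp [{'at': [0.5166, 0.1976, -0.0014], 'conf': 0.61}, {'at': [0.4878, -0.2476, 0.0994], 'conf': 0.15}]
top torch_grip [{'at': [0.4551, 0.133, 0.0984], 'conf': 0.83}]
top rest_grip [{'at': [0.4872, -0.2464, 0.0984], 'conf': 0.65}]
```

View pics/scene0.png

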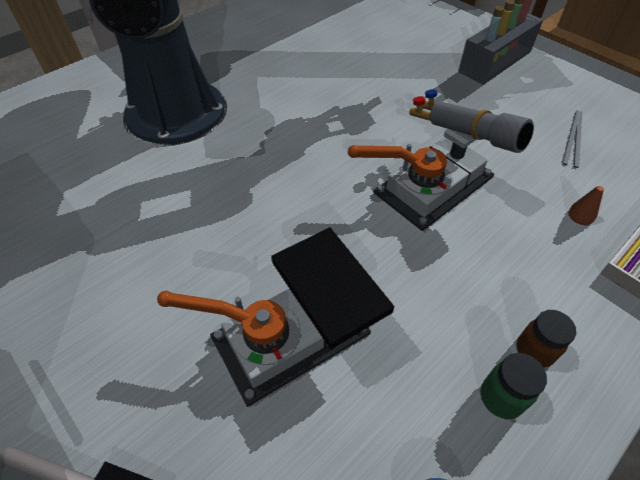

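View pics/top0.png

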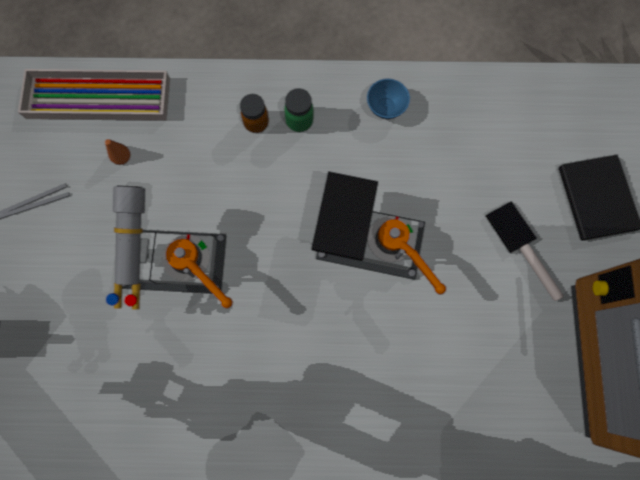

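The scene view shows the torch clamp with its lever hub at about (430,160) and the other clamp at (265,320). In the top view the torch hub is at (185,255), the lever tip at (228,302), and the torch is to its left. I'll refine the axis and lever direction with a model overlay.

```bash
cat > h.py <<'E'
import numpy as np,cv2
from rig import bot, imaging, recognise, masks_of, mark_of
def proj(d,P):
    P=np.atleast_2d(P).astype(float); T=np.linalg.inv(d["pose"]); r,_=cv2.Rodrigues(T[:3,:3])
    return cv2.projectPoints(P,r,T[:3,3],d["mtx"],None)[0].reshape(-1,2)
def overlay(d,ax,phi,lift=0,name="o",box=None,z=0.100,k=4):
    im=d["img"]; u=np.array([np.cos(phi),np.sin(phi)]); t=np.array([-u[1],u[0]])
    zt=z+lift+0.009
    pts=[[*(ax+u*r+t*w),zt] for r,w in [(.048,.007),(.126,.007),(.126,-.007),(.048,-.007)]]
    p=proj(d,pts); c=proj(d,[[*ax,zt],[*(ax+u*.088),zt]])
    x,y=c.mean(0).astype(int); h,w=60,75
    x0,y0=max(x-w,0),max(y-h,0); cr=cv2.resize(im[y0:y0+2*h,x0:x0+2*w],None,fx=k,fy=k,interpolation=cv2.INTER_CUBIC)
    raw=cr.copy()
    f=lambda q:np.round((q-[x0,y0]+.5)*k).astype(np.int32)
    cv2.polylines(cr,[f(p)],True,(255,0,0),1)
    for q in f(c): cv2.circle(cr,tuple(int(v) for v in q),3,(255,255,0),-1)
    cv2.imwrite(f"pics/{name}.png",cr); cv2.imwrite(f"pics/{name}_raw.png",raw)
E
python3 - <<'E'
from h import *
M={}
for i in range(3):
    for c in ["scene","top"]:
        d=imaging.capture(c)
        for t in ["torch_clamp","torch_grip"]:
            r=mark_of(c,t)
            if r: M.setdefault((c,t),[]).append(r[0]["at"])
for k,v in M.items(): print(k,np.round(v,4).tolist())
ax=np.array([0.515,0.198]); 
for c in ["scene","top"]:
    d=imaging.capture(c); overlay(d,ax,np.radians(-134),name="o1"+c)
E
```

```text
('scene', 'torch_clamp') [[0.5158, 0.1977, -0.004], [0.5147, 0.1957, -0.0031], [0.5148, 0.1945, -0.0013]]
('scene', 'torch_grip') [[0.4489, 0.1305, 0.1029], [0.4511, 0.1324, 0.1057], [0.45, 0.1299, 0.1053]]
('top', 'torch_clamp') [[0.5163, 0.2015, 0.0009], [0.5172, 0.1985, -0.0029], [0.5165, 0.2014, -0.0013]]
('top', 'torch_grip') [[0.4546, 0.1333, 0.099], [0.4542, 0.1304, 0.0995], [0.4546, 0.1316, 0.0968]]
```

View pics/o1top.png

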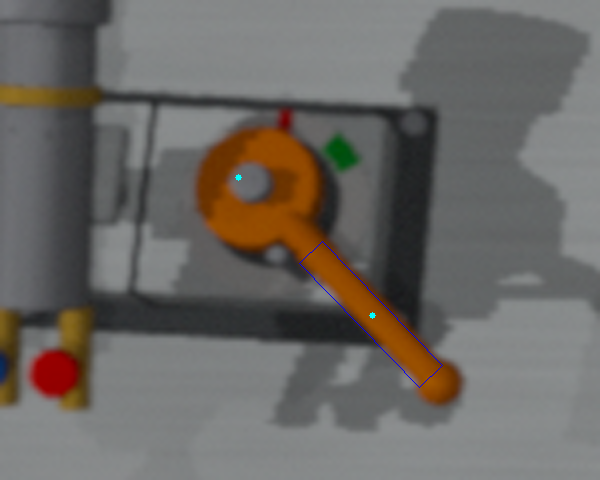

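View pics/o1scene.png

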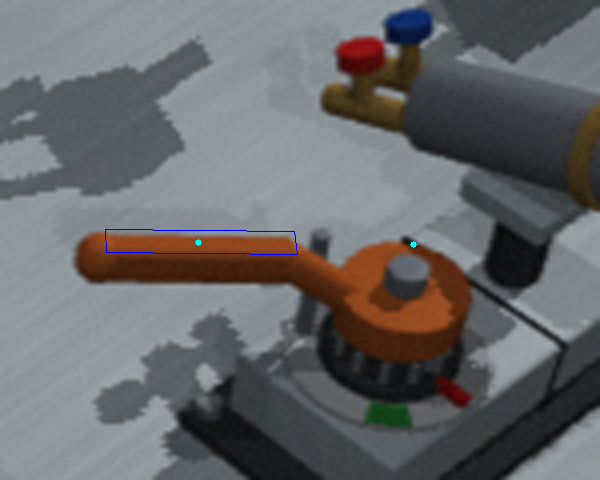

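Run:
```python
from h import *
from scipy.optimize import minimize, least_squares
D={c:imaging.capture(c) for c in ["scene","top"]}
ax=np.array([.515,.198]);u=np.array([np.cos(np.radians(-134)),np.sin(np.radians(-134))])
org={}
for c,d in D.items():
    x,y=proj(d,[[*ax,.109],[*(ax+u*.088),.109]]).mean(0).astype(int); org[c]=np.array([x-75,y-60])
def tri(px):
    obs={c:np.array(px[c])/4-.5+org[c] for c in px}
    r=least_squares(lambda P:np.concatenate([proj(D[c],P)[0]-obs[c] for c in obs]),[.5,.2,.1]); return r.x,r.fun
print("cap",tri({"top":(250,181),"scene":(407,263)}))
print("ball",tri({"top":(440,382),"scene":(96,258)}))
# bar silhouette fit
O={}
for c,d in D.items():
    h=cv2.cvtColor(d["img"],cv2.COLOR_BGR2HSV); m=((h[...,0]<20)&(h[...,1]>140)&(h[...,2]>50)).astype(float); O[c]=cv2.GaussianBlur(m,(0,0),1.0)
    k=8
def cost(p):
    a=p[:2]*0.01+[.515,.198]; ph=np.radians(-134+p[2]*5); u=np.array([np.cos(ph),np.sin(ph)]);t=np.array([-u[1],u[0]]); s=0
    for c,d in D.items():
        P=[[*(a+u*r+t*w),.1+z] for r in(.055,.12) for w in(-.007,.007) for z in(-.009,.009)]
        q=proj(d,P); hull=cv2.convexHull(q.astype(np.float32))[:,0]
        x0,y0=q.min(0).astype(int)-8; x1,y1=q.max(0).astype(int)+8; S=4
        sub=cv2.resize(O[c][y0:y1,x0:x1],None,fx=S,fy=S)
        m=np.zeros(sub.shape,np.uint8); cv2.fillPoly(m,[np.round((hull-[x0,y0]+.5)*S*16).astype(np.int32)],1,shift=4)
        s+=(m*(1-sub)).sum()/m.sum()
    return s
best=min(((cost([i*.1,j*.1,k*.2]),i*.1,j*.1,k*.2) for i in range(-8,9) for j in range(-8,9) for k in range(-5,6)))
print(best,[best[1]*.01+.515,best[2]*.01+.198,-134+best[3]*5])
a=np.array([best[1]*.01+.515,best[2]*.01+.198]);ph=np.radians(-134+best[3]*5);print("grip",a+.088*np.array([np.cos(ph),np.sin(ph)]))
for c,d in D.items(): overlay(d,a,ph,name="o2"+c)
```

```text
cap (array([0.51539704, 0.19525386, 0.1005557 ]), array([-0.24763239, -0.25905143, -0.31531792,  0.06552002]))
ball (array([0.42579377, 0.10449061, 0.10045267]), array([ 0.04989894,  0.04142265,  0.05957113, -0.01205295]))Traceback (most recent call last):
  File "<stdin>", line 28, in <module>
  File "<stdin>", line 28, in <genexpr>
  File "<stdin>", line 19, in cost
TypeError: can't multiply sequence by non-int of type 'float'
```

The triangulated axis is (0.5154, 0.1953) and the ball tip is (0.4258, 0.1045, 0.1005). That gives a lever direction of -134.6° and a length of 0.128, which fits the given sizes. The grip point is then (0.4537, 0.1328), and the networks agree within 2 mm. Next I move above it with the jaw axis at -44.6°.

{"api": "send_rows", "payload": {"plan": [[[0.34, -0.73, 0, -0.97, -1], [0.34, -0.73, 0, -0.97, -1], [0.34, -0.73, 0, -0.97, -1], [0.34, -0.73, 0, -0.97, -1], [0.34, -0.73, 0, -0.97, -1], [0.34, -0.73, 0, -0.97, -1], [0.34, -0.73, 0, -0.97, -1], [0.34, -0.73, 0, -0.97, -1], [0.34, -0.73, 0, -0.97, -1], [0.34, -0.73, 0, -0.97, -1], [0.34, -0.73, 0, -0.97, -1], [0.34, -0.73, 0, -0.97, -1], [0.34, -0.73, 0, -0.97, -1], [0.34, -0.73, 0, -0.97, -1], [0.34, -0.73, 0, -0.97, -1], [0.34, -0.73, 0, -0.97, -1], [0.34, -0.73, 0, -0.97, -1], [0.34, -0.73, 0, -0.97, -1], [0.35, -0.74, 0, -0.97, -1], [0, 0, 0, 0, -1]]]}}

```text
time_s: 3.5
position: [0.4449, 0.1549, 0.2399]
tcp_rot: [[0.633, 0.774, 0.002], [0.774, -0.633, -0.001], [0.001, 0.002, -1.0]]
force: [-0.1, 0.9, -0.4]
opening: 1.0
```

```bash
cat >> h.py <<'E'
def st():
    s=bot.read_state(); R=s["tcp_rot"]
    print("t",round(s["time_s"],2),"pos",np.round(s["position"],4),"ydir",round(float(np.degrees(np.arctan2(R[1,1],R[0,1]))),2),"tilt",round(float(R[2,2]),4),"F",np.round(s["force"],1),"M",np.round(s["moment"],2),"open",round(s["opening"]*87,1),"q6",round(s["joint_positions"][5],1))
E
python3 -c "from h import *; st()"
```

```text
t 3.5 pos [0.4449 0.1549 0.2399] ydir -39.31 tilt -1.0 F [-0.1  0.9 -0.4] M [-0.09  0.12  0.07] open 87.0 q6 44.9
```

{"api": "send_rows", "payload": {"plan": [[[0.33, -0.76, 0, -0.96, -1], [0, 0, -0.5, 0, -1], [0, 0, -0.8, 0, -1], [0, 0, -0.8, 0, -1], [0, 0, -0.8, 0, -1], [0, 0, 0, 0, -1]]]}}

```text
time_s: 4.1
position: [0.4505, 0.1345, 0.1503]
tcp_rot: [[0.701, 0.713, -0.007], [0.713, -0.701, -0.0], [-0.005, -0.005, -1.0]]
force: [-0.7, -0.2, -0.8]
opening: 0.997
```

Run:
```python
from h import *
st()
for c in ["scene","top"]:
    d=imaging.capture(c); overlay(d,np.array([.5155,.1955]),np.radians(-134.6),name="a3"+c)
```

```text
t 4.1 pos [0.4505 0.1345 0.1503] ydir -44.49 tilt -1.0 F [-0.7 -0.2 -0.8] M [-0.03  0.16 -0.02] open 86.7 q6 47.4
```

View pics/a3scene.png

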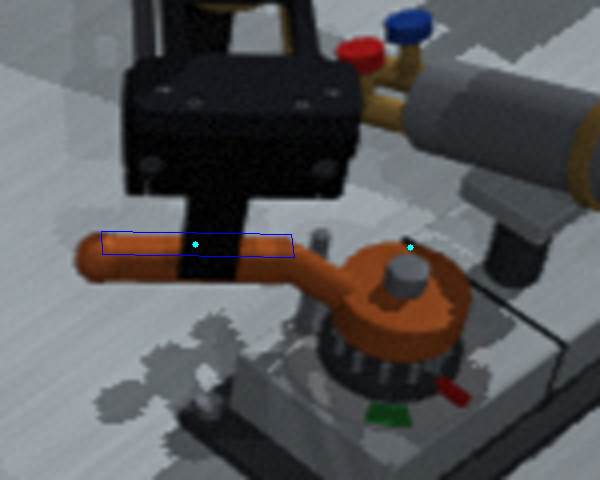

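View pics/a3top.png

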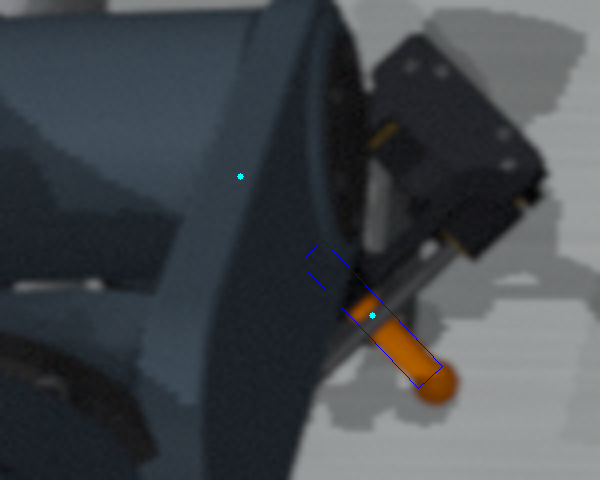

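{"api": "send_rows", "payload": {"plan": [[[0.02, -0.03, -0.6, 0, -1], [0, 0, -0.6, 0, -1], [0, 0, -0.6, 0, -1], [0, 0, 0, 0, -1], [0, 0, 0, 0, -1]]]}}

```text
time_s: 4.7
position: [0.4544, 0.1334, 0.0996]
tcp_rot: [[0.702, 0.713, 0.002], [0.713, -0.702, 0.0], [0.001, 0.001, -1.0]]
force: [-0.1, 1.0, 0.0]
opening: 1.005
```

Run:
```python
from h import *
st()
for c in ["scene"]:
    d=imaging.capture(c); overlay(d,np.array([.5155,.1955]),np.radians(-134.6),name="a4"+c); cv2.imwrite("pics/s4.png",d["img"])
```

```text
t 4.7 pos [0.4544 0.1334 0.0996] ydir -44.55 tilt -1.0 F [-0.1  1.   0. ] M [-0.1   0.11 -0.03] open 87.4 q6 47.3
```

View pics/s4.png

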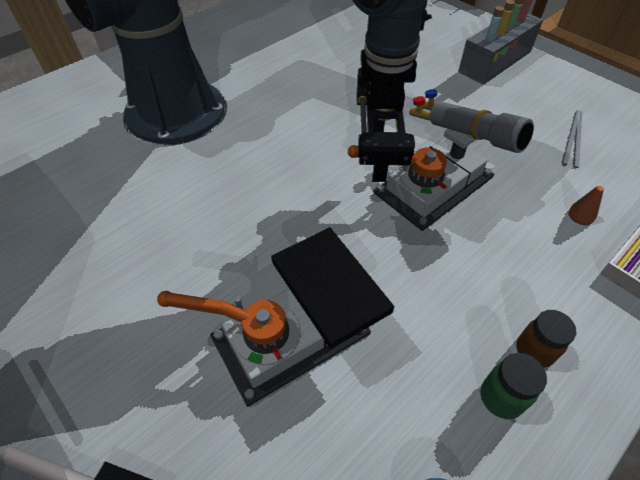

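{"api": "send_rows", "payload": {"plan": [[[0, 0, 0, 0, 0.6], [0, 0, 0, 0, 0.6], [0, 0, 0, 0, 0.6], [0, 0, 0, 0, 0.6], [0, 0, 0, 0, 1], [0, 0, 0, 0, 1], [0, 0, 0, 0, 1], [0, 0, 0, 0, 1]]]}}

```text
time_s: 5.55
position: [0.4535, 0.1331, 0.0985]
tcp_rot: [[0.702, 0.712, -0.0], [0.712, -0.702, -0.0], [-0.0, -0.0, -1.0]]
force: [-0.2, 0.2, 0.1]
opening: 0.357
```

Run:
```python
from h import *
st()
d=imaging.capture("scene"); overlay(d,np.array([.5155,.1955]),np.radians(-134.6),name="a5")
```

```text
t 5.55 pos [0.4535 0.1331 0.0985] ydir -44.57 tilt -1.0 F [-0.2  0.2  0.1] M [-0.08  0.06  0.02] open 31.1 q6 47.4
```

View pics/a5_raw.png

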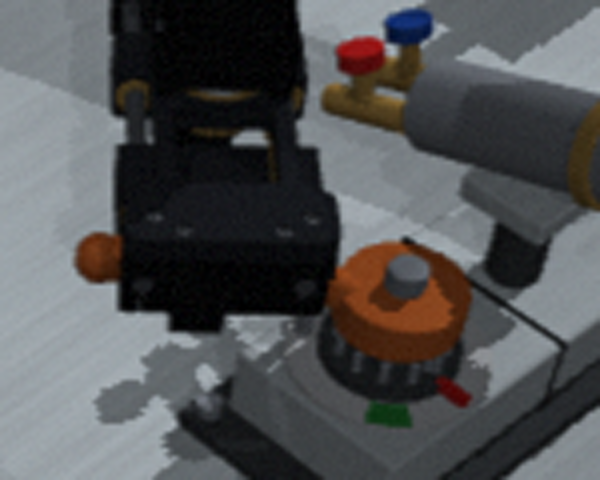

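The fingers are still closing (31 mm open) and the pointer hasn't moved. I'll keep closing.

{"api": "send_rows", "payload": {"plan": [[[0, 0, 0, 0, 1], [0, 0, 0, 0, 1], [0, 0, 0, 0, 1], [0, 0, 0, 0, 1]]]}}

```text
time_s: 6.0
position: [0.4535, 0.1332, 0.0985]
tcp_rot: [[0.702, 0.712, -0.0], [0.712, -0.702, 0.0], [-0.0, -0.0, -1.0]]
force: [0.1, 0.8, -0.2]
opening: 0.161
```

```bash
python3 -c "from h import *; st()"
```

```text
t 6.0 pos [0.4535 0.1332 0.0985] ydir -44.57 tilt -1.0 F [ 0.1  0.8 -0.2] M [-0.07  0.14  0.05] open 14.0 q6 47.3
```

{"api": "send_rows", "payload": {"plan": [[[0, 0, 0, 0, 1], [0, 0, 0.14, 0, 1], [0, 0, 0.14, 0, 1], [0, 0, 0.15, 0, 1], [0, 0, 0, 0, 1], [0, 0, 0, 0, 1]]]}}

```text
time_s: 6.6
position: [0.4536, 0.1332, 0.1115]
tcp_rot: [[0.702, 0.712, 0.0], [0.712, -0.702, 0.0], [0.0, 0.0, -1.0]]
force: [2.1, 1.7, -7.0]
opening: 0.156
```

Run:
```python
from h import *
st()
for c in ["scene","top"]:
    d=imaging.capture(c); overlay(d,np.array([.5155,.1955]),np.radians(-134.6),lift=.013,name="a6"+c)
```

```text
t 6.6 pos [0.4536 0.1332 0.1115] ydir -44.58 tilt -1.0 F [ 2.1  1.7 -7. ] M [ 0.2  -0.01  0.03] open 13.6 q6 47.4
```

View pics/a6scene_raw.png

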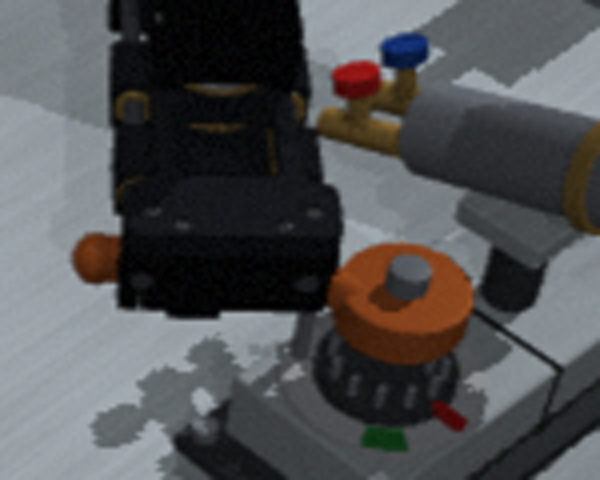

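Grip is firm (14 mm opening) and the lever is lifted 13 mm. The vertical force of -7 N matches the spring plus the lever's weight, and the pointer is unchanged. Next I compute the arc.

Run:
```python
from h import *
ax=np.array([.5155,.1955]);r=.088
a=np.radians(-134.7)+np.arange(12)*np.radians(62)/11
p=ax+r*np.c_[np.cos(a),np.sin(a)]
print(np.round(np.diff(p,axis=0)/.03,2).tolist(), np.radians(62)/11/.1)
```

```text
[[0.21, -0.19], [0.23, -0.17], [0.25, -0.15], [0.26, -0.12], [0.27, -0.1], [0.28, -0.07], [0.29, -0.04], [0.29, -0.01], [0.29, 0.02], [0.29, 0.04], [0.28, 0.07]] 0.9837310329422584
```

{"api": "send_rows", "payload": {"plan": [[[0.21, -0.19, 0, 0.98, 1], [0.23, -0.17, 0, 0.98, 1], [0.25, -0.15, 0, 0.98, 1], [0.26, -0.12, 0, 0.98, 1], [0.27, -0.1, 0, 0.98, 1], [0, 0, 0, 0, 1], [0, 0, 0, 0, 1]]]}}

```text
time_s: 7.4
position: [0.4899, 0.1116, 0.1112]
tcp_rot: [[0.287, 0.958, -0.0], [0.958, -0.287, 0.001], [0.001, -0.0, -1.0]]
force: [1.5, 3.0, -6.5]
opening: 0.158
```

Run:
```python
from h import *
st()
d=imaging.capture("scene"); overlay(d,np.array([.5155,.1955]),np.radians(-106.5),lift=.013,name="a7")
```

```text
t 7.4 pos [0.4899 0.1116 0.1112] ydir -16.66 tilt -1.0 F [ 1.5  3.  -6.5] M [ 0.52 -0.23 -0.08] open 13.8 q6 16.7
```

View pics/a7_raw.png

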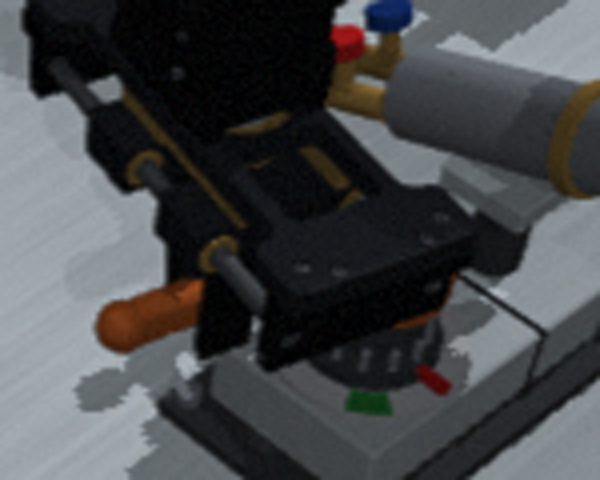

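The lever swings freely, forces stay near 3 N, and the pointer hasn't moved. I'll do the second half.

{"api": "send_rows", "payload": {"plan": [[[0.28, -0.07, 0, 0.98, 1], [0.29, -0.04, 0, 0.98, 1], [0.29, -0.01, 0, 0.98, 1], [0.29, 0.02, 0, 0.98, 1], [0.29, 0.04, 0, 0.98, 1], [0.28, 0.07, 0, 0.98, 1], [0, 0, 0, 0, 1], [0, 0, 0, 0, 1]]]}}

```text
time_s: 8.25
position: [0.5408, 0.1117, 0.1111]
tcp_rot: [[-0.293, 0.956, -0.001], [0.956, 0.293, 0.0], [0.0, -0.001, -1.0]]
force: [0.7, 2.8, -6.4]
opening: 0.158
```

Run:
```python
from h import *
st()
d=imaging.capture("scene"); overlay(d,np.array([.5155,.1955]),np.radians(-72.6),lift=.013,name="a8")
```

```text
t 8.25 pos [0.5408 0.1117 0.1111] ydir 17.03 tilt -1.0 F [ 0.7  2.8 -6.4] M [ 0.41 -0.18 -0.16] open 13.7 q6 -17.0
```

View pics/a8_raw.png

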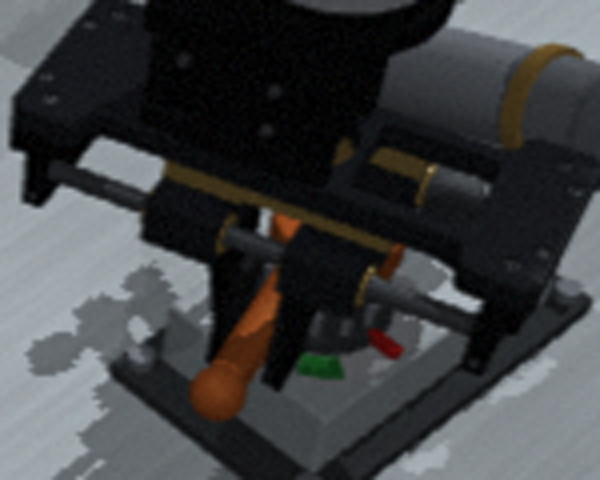

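Swung back 61.6°, and the pointer is still where it was. I'll lower partway while watching the force, since the serrations engage below 10 mm.

{"api": "send_rows", "payload": {"plan": [[[0, 0, -0.1, 0, 1], [0, 0, -0.1, 0, 1], [0, 0, -0.05, 0, 1], [0, 0, 0, 0, 1]]]}}

```text
time_s: 8.7
position: [0.5412, 0.1117, 0.1036]
tcp_rot: [[-0.295, 0.955, -0.001], [0.955, 0.295, 0.0], [0.001, -0.001, -1.0]]
force: [-0.1, 3.7, -5.2]
opening: 0.16
```

```bash
python3 -c "from h import *; st()"
```

```text
t 8.7 pos [0.5412 0.1117 0.1036] ydir 17.16 tilt -1.0 F [-0.1  3.7 -5.2] M [ 0.63  0.07 -0.13] open 14.0 q6 -17.1
```

No tooth contact at 5 mm: the force is still just the spring. Lowering the rest.

{"api": "send_rows", "payload": {"plan": [[[0, 0, -0.08, 0, 1], [0, 0, -0.08, 0, 1], [0, 0, 0, 0, 1], [0, 0, 0, 0, 1]]]}}

```text
time_s: 9.1
position: [0.5414, 0.1117, 0.0991]
tcp_rot: [[-0.295, 0.955, -0.001], [0.955, 0.295, 0.0], [0.0, -0.001, -1.0]]
force: [-1.3, 5.4, -4.4]
opening: 0.158
```

Run:
```python
from h import *
st()
d=imaging.capture("scene"); overlay(d,np.array([.5155,.1955]),np.radians(-72.6),lift=.0,name="a9")
```

```text
t 9.1 pos [0.5414 0.1117 0.0991] ydir 17.18 tilt -1.0 F [-1.3  5.4 -4.4] M [ 0.77  0.18 -0.13] open 13.8 q6 -17.1
```

View pics/a9_raw.png

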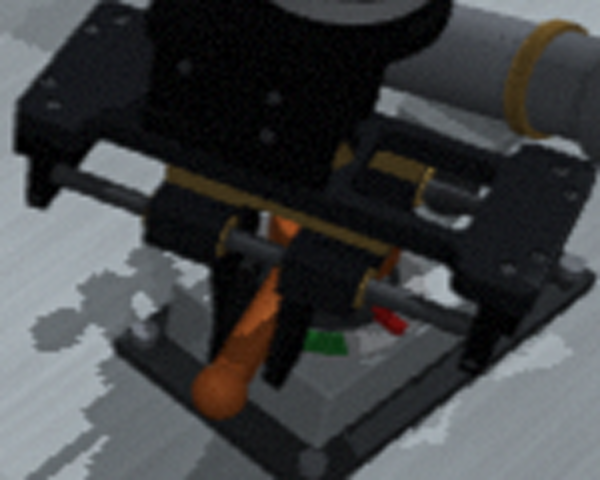

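{"api": "send_rows", "payload": {"plan": [[[0, 0, -0.03, 0, 0.5], [0, 0, 0, 0, 0.5], [0, 0, 0, 0, 0.5]]]}}

```text
time_s: 9.45
position: [0.5429, 0.1108, 0.099]
tcp_rot: [[-0.296, 0.955, 0.002], [0.955, 0.296, -0.001], [-0.002, 0.002, -1.0]]
force: [0.6, 0.6, -0.0]
opening: 0.243
```

Run:
```python
from h import *
st()
d=imaging.capture("scene"); overlay(d,np.array([.5155,.1955]),np.radians(-72.6),lift=.0,name="a10")
```

```text
t 9.45 pos [0.5429 0.1108 0.099 ] ydir 17.2 tilt -1.0 F [ 0.6  0.6 -0. ] M [-0.03  0.01 -0.  ] open 21.1 q6 -17.1
```

View pics/a10_raw.png

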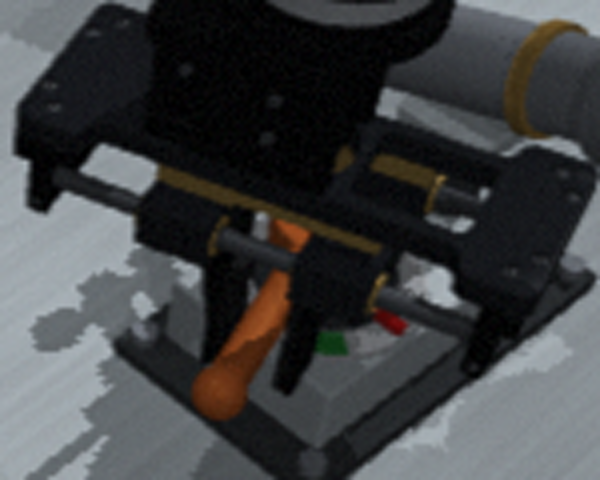

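The lever is seated and hand forces are zero. Next I work out the clockwise arc.

Run:
```python
from h import *
ax=np.array([.5155,.1955]);r=.088
a=np.radians(-72.6)-np.arange(11)*.09
p=ax+r*np.c_[np.cos(a),np.sin(a)]; p[0]=[.5427,.1110]
print(np.round(np.diff(p,axis=0)/.03,2).tolist(), np.degrees(a).round(1))
```

```text
[[-0.28, -0.05], [-0.26, -0.04], [-0.26, -0.02], [-0.26, 0.0], [-0.26, 0.03], [-0.26, 0.05], [-0.25, 0.07], [-0.25, 0.1], [-0.24, 0.12], [-0.22, 0.14]] [ -72.6  -77.8  -82.9  -88.1  -93.2  -98.4 -103.5 -108.7 -113.9 -119.
 -124.2]
```

{"api": "send_rows", "payload": {"plan": [[[0, 0, 0, 0, 1], [0, 0, 0, 0, 1], [0, 0, 0, 0, 1], [-0.28, -0.05, 0, -0.9, 1], [-0.26, -0.04, 0, -0.9, 1], [-0.26, -0.02, 0, -0.9, 1], [-0.26, 0, 0, -0.9, 1], [-0.26, 0.03, 0, -0.9, 1], [-0.26, 0.05, 0, -0.9, 1], [-0.25, 0.07, 0, -0.9, 1], [0, 0, 0, 0, 1], [0, 0, 0, 0, 1]]]}}

```text
time_s: 10.7
position: [0.4869, 0.112, 0.0985]
tcp_rot: [[0.322, 0.947, -0.0], [0.947, -0.322, -0.001], [-0.001, -0.0, -1.0]]
force: [-1.3, -5.4, 4.2]
opening: 0.156
```

Run:
```python
from h import *
st()
d=imaging.capture("scene"); overlay(d,np.array([.5155,.1955]),np.radians(-108),lift=.0,name="a11")
```

```text
t 10.7 pos [0.4869 0.112  0.0985] ydir -18.76 tilt -1.0 F [-1.3 -5.4  4.2] M [-0.95  0.3   0.06] open 13.6 q6 19.0
```

View pics/a11_raw.png

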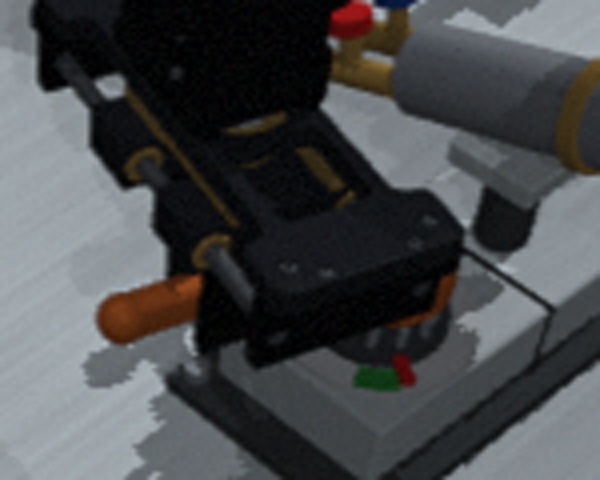

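The pointer moved clockwise and is at the near edge of the green sector. It needs about 0.24 rad more.

{"api": "send_rows", "payload": {"plan": [[[-0.25, 0.1, 0, -0.9, 1], [-0.24, 0.12, 0, -0.9, 1], [-0.14, 0.09, 0, -0.6, 1], [0, 0, 0, 0, 1], [0, 0, 0, 0, 1]]]}}

```text
time_s: 11.25
position: [0.4675, 0.1213, 0.0985]
tcp_rot: [[0.537, 0.843, -0.002], [0.843, -0.537, -0.001], [-0.002, -0.001, -1.0]]
force: [-1.5, -5.6, 4.3]
opening: 0.156
```

Run:
```python
from h import *
st()
d=imaging.capture("scene"); overlay(d,np.array([.5155,.1955]),np.radians(-122),lift=.0,name="a12")
```

```text
t 11.25 pos [0.4675 0.1213 0.0985] ydir -32.51 tilt -1.0 F [-1.5 -5.6  4.3] M [-0.99  0.37 -0.01] open 13.6 q6 33.9
```

View pics/a12_raw.png

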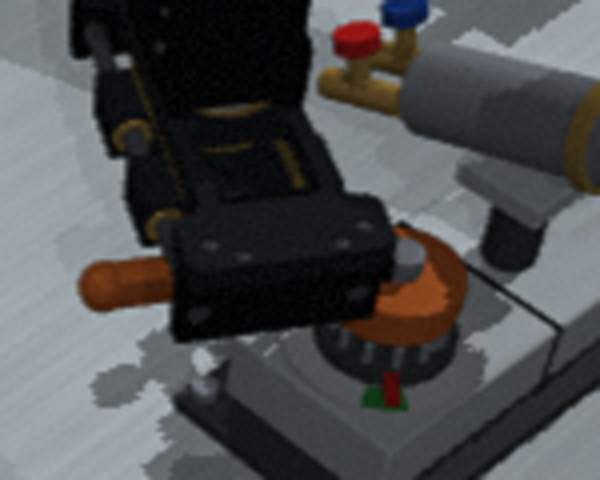

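Run:
```python
from h import *
ax=np.array([.5155,.1955])
def ang(img,cam,z):
    h=cv2.cvtColor(img,cv2.COLOR_BGR2HSV); out={}
    T=cam["pose"]; Ki=np.linalg.inv(cam["mtx"])
    x,y=proj(cam,[[*ax,.05]])[0]
    for n,m in {"red":((h[...,0]<8)|(h[...,0]>172))&(h[...,1]>150)&(h[...,2]>60),"green":(h[...,0]>45)&(h[...,0]<80)&(h[...,1]>120)}.items():
        v,u=np.nonzero(m); k=(abs(u-x)<30)&(abs(v-y)<35); u,v=u[k],v[k]
        r=(T[:3,:3]@(Ki@np.c_[u,v,np.ones(len(u))].T)).T
        P=T[:3,3]+r*((z-T[2,3])/r[:,2])[:,None]; q=P[:,:2]-ax
        R=np.hypot(*q.T); kk=(R<.06)&(R>.02); a=np.degrees(np.arctan2(q[:,1],q[:,0]))[kk]
        print(n,z,len(a),"mean",a.mean().round(1),"range",np.percentile(a,[3,97]).round(1),"R",R[kk].mean().round(4)) if len(a) else print(n,0)
c=imaging.capture("scene")
print("before");im=cv2.imread("pics/scene0.png"); [ang(im,c,z) for z in(.046,.05)]
print("before top");ct=imaging.capture("top"); [ang(cv2.imread("pics/top0.png"),ct,z) for z in(.046,.05)]
print("now");[ang(c["img"],c,z) for z in(.046,.05)]
```

```text
before
red 0.046 27 mean 9.9 range [ 2.6 17. ] R 0.0357
green 0.046 54 mean -45.9 range [-58.9 -34.1] R 0.035
red 0.05 27 mean 3.7 range [-2.8  9.2] R 0.0371
green 0.05 54 mean -47.5 range [-59.1 -36.8] R 0.0388
before top
red 0.046 14 mean -1.7 range [-5.3  1.2] R 0.041
green 0.046 41 mean -49.0 range [-59.8 -38.9] R 0.038
red 0.05 14 mean -3.2 range [-7.1 -0.1] R 0.04
green 0.05 41 mean -50.9 range [-61.7 -40.9] R 0.0381
now
red 0.046 23 mean -39.6 range [-44.6 -33.9] R 0.0289
green 0.046 50 mean -29.9 range [-171.6  177.4] R 0.0366
red 0.05 25 mean -42.3 range [-46.7 -37.8] R 0.0319
green 0.05 50 mean -49.5 range [-174.8  165.6] R 0.0375
```

The pointer reads about -42°, against a green sector centred near -48°, so the screw is at about 0.70 rad. A further 0.09 rad puts it close to centre.

{"api": "send_rows", "payload": {"plan": [[[-0.11, 0.07, 0, -0.45, 1], [-0.11, 0.07, 0, -0.45, 1], [0, 0, 0, 0, 1], [0, 0, 0, 0, 1]]]}}

```text
time_s: 11.8
position: [0.4611, 0.1258, 0.0984]
tcp_rot: [[0.611, 0.792, -0.001], [0.792, -0.611, -0.001], [-0.001, -0.001, -1.0]]
force: [-2.0, -5.0, 4.7]
opening: 0.16
```

Run:
```python
from h import *
st()
d=imaging.capture("scene"); overlay(d,np.array([.5155,.1955]),np.radians(-122),lift=.0,name="a13")
```

```text
t 11.8 pos [0.4611 0.1258 0.0984] ydir -37.65 tilt -1.0 F [-2.  -5.   4.7] M [-0.9   0.36  0.01] open 13.9 q6 39.6
```

View pics/a13_raw.png

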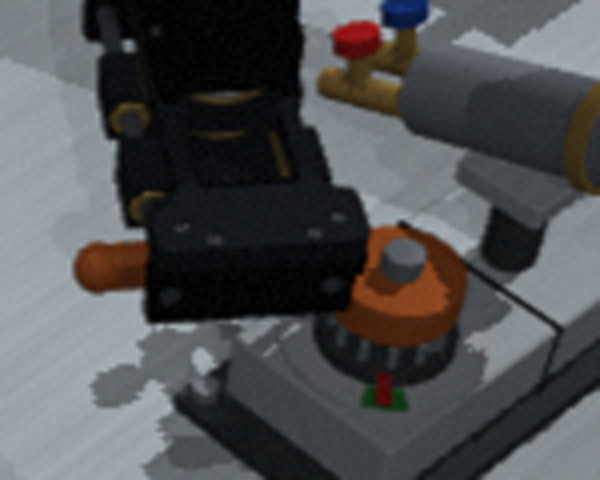

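The pointer is centred in green at (385,393). Now I release and, once open, rise straight up.

{"api": "send_rows", "payload": {"plan": [[[0, 0, 0, 0, -1], [0, 0, 0, 0, -1], [0, 0, 0, 0, -1], [0, 0, 0, 0, -1], [0, 0, 0, 0, -1], [0, 0, 0, 0, -1], [0, 0, 0, 0, -1], [0, 0, 0, 0, -1], [0, 0, 0.3, 0, -1], [0, 0, 0.6, 0, -1], [0, 0, 0.8, 0, -1], [0, 0, 0.8, 0, -1], [0, 0, 0.8, 0, -1], [0, 0, 0.8, 0, -1], [0, 0, 0.6, 0, -1], [0, 0, 0, 0, -1], [0, 0, 0, 0, -1]]]}}

```text
time_s: 13.55
position: [0.4611, 0.1262, 0.2395]
tcp_rot: [[0.613, 0.79, 0.001], [0.79, -0.613, 0.0], [0.0, 0.001, -1.0]]
force: [0.7, 0.6, 0.1]
opening: 0.998
```

Run:
```python
from h import *
st()
d=imaging.capture("scene"); overlay(d,np.array([.5155,.1955]),np.radians(-127.6),lift=.0,name="a14"); cv2.imwrite("pics/s14.png",d["img"])
print(mark_of("scene","torch_grip"),mark_of("scene","rest_grip"))
d=imaging.capture("top"); cv2.imwrite("pics/t14.png",d["img"])
```

```text
t 13.55 pos [0.4611 0.1262 0.2395] ydir -37.82 tilt -1.0 F [0.7 0.6 0.1] M [-0.09  0.07  0.02] open 86.8 q6 39.7
[{'at': [0.4573, 0.1229, 0.1033], 'conf': 0.77}] [{'at': [0.4899, -0.2466, 0.1001], 'conf': 0.75}]
```

View pics/a14.png

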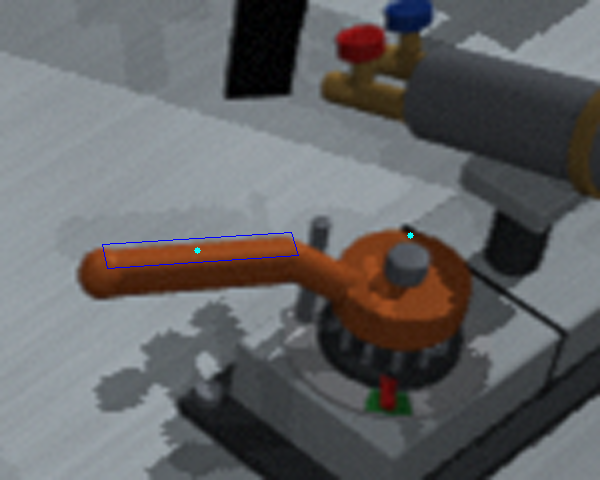

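View pics/s14.png

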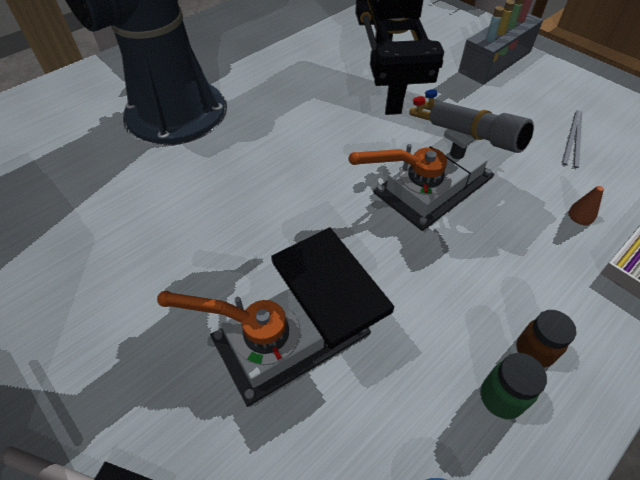

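The pointer sits centred in green at (388,393), the hand is clear and the other lever is unchanged. As a last check, I compare hub height with the start picture to confirm the lever is fully down.

Run:
```python
from h import *
a=cv2.imread("pics/scene0.png");b=cv2.imread("pics/s14.png")
c=np.hstack([cv2.resize(i[125:205,385:480],None,fx=4,fy=4,interpolation=cv2.INTER_CUBIC) for i in(a,b)])
cv2.imwrite("pics/cmp.png",c)
ca={"scene":imaging.capture("scene")}
x,y=proj(ca["scene"],[[.5155,.1955,.1]])[0]
o=lambda i:(lambda h:(h[...,0]<20)&(h[...,1]>140)&(h[...,2]>50))(cv2.cvtColor(i,cv2.COLOR_BGR2HSV))
for n,i in(("start",a),("now",b)):
    m=o(i)[140:185]; print(n,[(k,(np.nonzero(m[:,k])[0][[0,-1]]+140).tolist()) for k in range(425,444,3)])
print("expected px shift of a 10 mm lift:",proj(ca["scene"],[[.5155,.1955,.11]])[0]-[x,y])
```

```text
start [(425, [148, 176]), (428, [148, 176]), (431, [148, 177]), (434, [149, 176]), (437, [150, 175]), (440, [152, 184]), (443, [154, 184])]
now [(425, [148, 176]), (428, [148, 177]), (431, [148, 176]), (434, [149, 176]), (437, [150, 175]), (440, [152, 174]), (443, [154, 170])]
expected px shift of a 10 mm lift: [ 1.1367783  -4.62880809]
```

View pics/cmp.png

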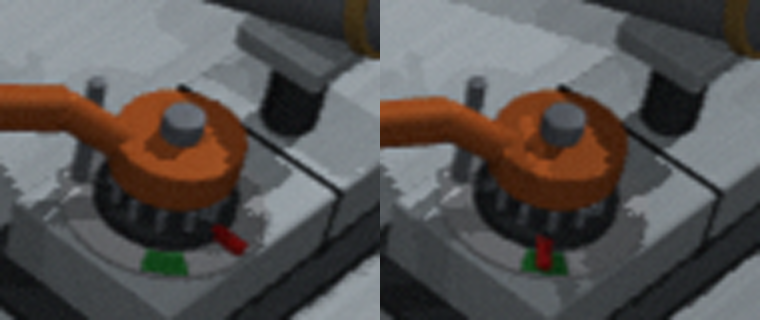

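The hub edges match the start picture to the pixel, so the lever is fully down. The pointer is in the middle of the green sector. Handing in.

```bash
python3 -c "
from h import *
st(); print(bot.hand_in())"
```

```text
t 13.8 pos [0.4607 0.1262 0.2382] ydir -37.82 tilt -1.0 F [-0.6  0.2 -0.4] M [-0.08  0.1   0.03] open 87.5 q6 39.7
the job is handed in; nothing more can be done
None
```

The torch clamp is tightened: the red pointer sits in the middle of the green sector, with the lever down and released. I handed the job in at 13.8 s; no verdict was reported.

**What I did:** I gripped the torch lever and lifted it 13 mm. I swung it back about 62°, let it down into a gap in the serrations, and turned it clockwise in three checked stages. Then I opened the gripper and raised the hand to 0.24 m.

**Last checks:**
- **Screw:** I estimate it at about 0.8 rad, with the green sector running from 0.6 to 1.0. The last angle I measured was about 0.70, before a final turn of 0.09; after that I judged the centring by eye. In none of the pictures had the pointer gone backwards.
- **Lever down:** the hub edges match the start picture to within 1 pixel; a 10 mm lift would show as about 4.6 pixels.
- **Forces:** every wrist force reading stayed below about 8 N.
- **Other clamp:** its lever is where it was, within the network's few millimetres of error.

**Disagreement:** after release, the network's grip-point mark was about 5 mm off where the hand had held the lever. I put this down to its own error and the lever's free play. No check failed.

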